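# Fetch the scallop stamp from the slide-lid box

## Task

Open the wooden stamp box: lift the handle end of its sliding lid over the stop lip, draw the lid out of its grooves, and lay it flat, handle up, in the middle of the cork board. Then take the scallop-shaped stamp out of the box and stand it upright in the middle of the marble tile, leaving the oblong stamp in the box. Put things down rather than dropping them, and leave the bowl, the jar and the spool where they are.

Things in the scene. Friction and masses are not known exactly. Their poses are not given: they have to be found in the camera images.
- box: Brown wooden box, fixed to the bench, 134 mm (x) by 195 mm (y), side and rear walls 74 mm high. Origin: centre of the underside, on the bench. The lid lies on ledges 58 mm up, between side walls 120 mm apart, and draws out along the box's +y once its +y end is lifted over the stop lip.
- box_lip (a point): Top middle of the stop lip at the +y end (94 mm from the box's centre, 63 mm up). The lip is 8 mm thick and stands 5 mm above the ledges, so it blocks the lid. Lift the lid's +y end 6 to 9 mm (it pivots about its rear edge, tilting about 0.04 rad), then draw it out riding on the lip. The rails stop the lift at about 10 mm.
- box_rails (a point): Midway between the front ends of the two groove rails, at their underside (y = -18 mm, 68 mm up, 4 mm above the lid). The rails cover only the lid's rear: from y = -97 to -18 mm, over the lid's side edges, reaching in to 53 mm either side of the middle. After 70 mm of travel the lid's rear is clear of them and it can be lifted away.
- box_floor (a point): Middle of the box's inner floor, 6 mm up, 110 mm (x) by 170 mm (y). A low divider here (16 mm high, 4 mm thick, along x) makes two bays, centred 43 mm to either side along y.
- lid: Loose flat lid of pale wood, 116 mm (x) by 176 mm (y) by 6 mm, about 0.1 kg, with an upright bar handle. Origin: centre of the underside; closed, it lies at x = 0, y = 0, 58 mm above the box's origin, same axes as the box. z points out of the handle side.
- lid_grip (a point): Point to grip on the lid's handle, 28 mm above the lid's underside and 66 mm from its centre along +y. The handle is a bar 44 mm along the lid's x, 14 mm along y, rising 32 mm above the lid's upper face, its centre 22 mm from the +y edge.
- lid_rear (a point): Middle of the lid's rear (-y) lower edge, 88 mm from its centre.
- scallop: Loose scallop-shell stamp: a copper fan-shaped die with six round lobes, about 64 mm by 64 mm by 12 mm, lobes towards +y, and on it a pale wooden bar grip 44 mm along its x, 14 mm along y, 32 mm high (44 mm over all). 0.2 kg. Origin: centre of the underside. It starts die down in either bay of the box, turned by up to 0.15 rad.
- scallop_grip (a point): Point to grip on the scallop stamp's bar, 34 mm above its underside.
- oblong: Loose oblong stamp: a rectangular copper die 74 mm (x) by 46 mm (y) by 12 mm with the same wooden bar grip. Origin: centre of the underside. It stands in the other bay of the box and stays there.
- board: Fixed cork board, 150 mm (x) by 210 mm (y), 8 mm thick, on the bench to one side of the box (either side). Origin: centre of the underside.
- tile: Fixed square marble tile, 120 mm by 120 mm, 8 mm thick, on the bench on the other side of the box. Origin: centre of the underside.
- bowl: Loose white bowl, 124 mm across, 45 mm high. Bystander. Origin: centre of the underside.
- jar: Loose glass jar with a cork cap, 64 mm across, 85 mm high. Bystander. Origin: centre of the underside.
- spool: Loose wooden spool of pink thread, 56 mm across, 60 mm high, standing. Bystander. Origin: centre of the underside.
Not all that is in view belongs to the job. Of the things that look like the lid, the larger one is meant. There is more than one size of the box; the job needs the larger.

How it is judged:
By the outcome, as a careful person would: the job done as asked, in the order asked, and still so for the second after the job is handed in, with the robot touching nothing.
It also fails if it takes over 61 s, if anything falls off the work surface, if the arm or the gripper's body presses on something with over 40 N, if the wrist force passes 120 N, or if a joint passes its speed limit or range.

## Robot

A 7-joint arm with a two-finger parallel gripper is mounted at the origin on the work surface. World frame = base frame: x ahead of the robot, y to its left, z up, the work surface at z = 0. Lengths are in m, angles in rad, forces in N, time in s.
With the tool pointing down it reaches from about 0.35 to 0.9 m from the base axis. Payload 8.1 kg.
Tool frame: the origin (TCP) lies on the centre line of the jaws, within the pads' length; the fingertips stand 19 mm ahead of it and the grasp point (between the pads) is the TCP (arm.tip_reach is the distance from the TCP to the fingertips, in m); z points along the fingers, y is the line along which they close (so a half turn about z gives the same grasp; the last joint's range is limited). The gripper opens to 92 mm and grips with 3 to 60 N. Pads are 19 mm wide; open, the fingers measure 130 mm over their backs; the gripper's body (75 mm by 190 mm) begins 47 mm behind the grasp point.
Start: joints at [1.057, 0.434, 0.025, 1.573, -0.012, 1.134, -0.075], TCP at [0.25, -0.573, 0.246] pointing down, gripper open.
Joint ranges: [-2.62, 2.62], [-0.44, 2.09], [-1.27, 1.32], [0.08, 2.57], [-1.32, 4.46], [0.12, 2], [-2.74, 2.74]. Speed limits (rad/s): [2.22, 2.22, 3.01, 3.01, 3.14, 3.14, 3.14].

## Interface

Orientations are given as a rotation vector (axis times angle).
In Python, from cell import arm gives the robot as it stands.
- The arm moves only by the tool arm_command, never from a script. Its argument "targets" is a list that holds one entry, the list of rows, each a list of 6 numbers: the shift along the tool's x, y, z in m, then the turn, a rotation vector about the tool's x, y, z in rad. A call has 1 to 10 rows; each row shifts and turns the commanded pose from where the row before left it, along the tool's axes as they then stand; what a row does not reach is not made up. A row lasts 1/8 s, in which the tool goes at most 62.5 mm and 10.7 degrees, less where a joint would pass 70% of its speed; a pose out of reach is approached as far as the arm can. A call with a gripper value outside its range is refused whole. "jaw" is the finger opening in m, from 0 to 0.0918, set as the call begins (left out, the last holds). The fingers move at their own pace and stop on an object; "newtons" is the grip in N (left out, the last holds). Time passes only in rows, so rows that do not move let the fingers close. It gives the time, the measured TCP pose, the force, the opening and the grip force at its end, in the units of the state.
- arm.observe(): the state, without advancing time (a new reading comes with each control period).
- arm.get_image(name): name is "scene" or "top" or "wrist"; returns a dict with "pixels" (384x512x3 uint8, red, green, blue), "z_map" (384x512 float32, m along the optical axis (not along the pixel's ray), 0 where there is no reading), "fx", "fy", "cx", "cy" (pixels), "xyz" and "rotation" of the camera in the world; the wrist camera has in their place "T_tool_cam" (4x4, takes a point from camera to tool coordinates, whose origin is the TCP and whose axes are the flange's). Camera axes: x right, y down, z forward; pixel columns grow to the right and rows downward; lengths in m; the calibration is good to about 2 mm. A picture is of the moment at which its call begins: read the wrist's pose just before it.
- arm.sign_off(): hands the job in; it is judged then, once.
The state is a dict: "clock": time; "joints": joint angles; "dq": joint speeds; "joint_efforts": joint torques, N m; "position": TCP position; "ee_rot": TCP orientation; "force": force on the tool from outside, world axes, zero at the start; "ft_torque": the same for the moment, N m; "width": opening from 0.0 (shut) to 1.0 (fully open); "gripper_force": force on a finger pad.
Only numpy, scipy, OpenCV 4.12 (cv2) and the standard library are available. Lean on these libraries where they do the work, as an engineer would, in place of code of your own. Each camera call takes 0.05 s, during which the arm holds its last target. There are 200 camera calls.

## Working session

There is one attempt and no reset: what is moved stays moved. The work goes in short steps, Python scripts to look and compute and a tool call to move; the robot and the scene stay as the last step left them, time stands still between calls to the robot, and variables do not carry over. Pictures are saved under pics/ and viewed, at most 10 in all, crops included, and the job is handed in when it is done.

Besides the shell and the picture viewer there is one more tool, called as name(argument=value, ...), one argument or row to a line, values as JSON. arm_command: Moves the arm, as the interface text tells. Its arguments: {"type":"object","properties":{"targets":{"type":"array","items":{"type":"array","items":{"type":"array","items":{"type":"number"}}}},"jaw":{"type":"number"},"newtons":{"type":"number"}},"required":["targets"]}

```bash
ls; mkdir -p pics
python3 - <<'E'
from cell import arm
import cv2,numpy as np
for n in("top","scene"):
    d=arm.get_image(n); np.savez(n+".npz",**d)
    cv2.imwrite(f"pics/{n}.png",cv2.resize(d["pixels"][...,::-1],(768,576),interpolation=cv2.INTER_CUBIC))
    print(n,d["fx"],d["cx"],d["cy"],d["xyz"],d["rotation"])
print(arm.observe())
E
```

```text
pics
top 355.6404517706356 257.1322999648991 190.34244481890838 [0.26809986 0.01870889 1.12150209] [-2.15445506  2.09150397 -0.22380718]
scene 416.73808971462455 255.56782507784956 197.63016259567968 [0.9194457  0.45585287 1.10442874] [-1.03036417 -2.64256749  0.74155762]
{'clock': 0.1, 'joints': array([ 1.0574028 ,  0.43516061,  0.02496716,  1.57398203, -0.01156669,
        1.1339869 , -0.07507877]), 'dq': array([-0.00048251, -0.00330423,  0.00097229, -0.00354405,  0.00035627,
       -0.00097048,  0.00087746]), 'joint_efforts': array([ 3.22723659e-03, -6.69131541e+01,  9.88004319e-01, -3.15146434e+01,
       -6.05121371e-02,  3.74553446e-02,  7.86168357e-05]), 'position': array([ 0.24936809, -0.57264398,  0.24502813]), 'ee_rot': array([-3.07427005e+00, -6.40432471e-01,  6.80887502e-04]), 'force': array([ 0.20221977, -0.13070409, -0.75975746]), 'ft_torque': array([0.00805926, 0.00276718, 0.06886608]), 'gripper_force': 0.0, 'width': 0.9955185140792009}
```

View pics/top.png

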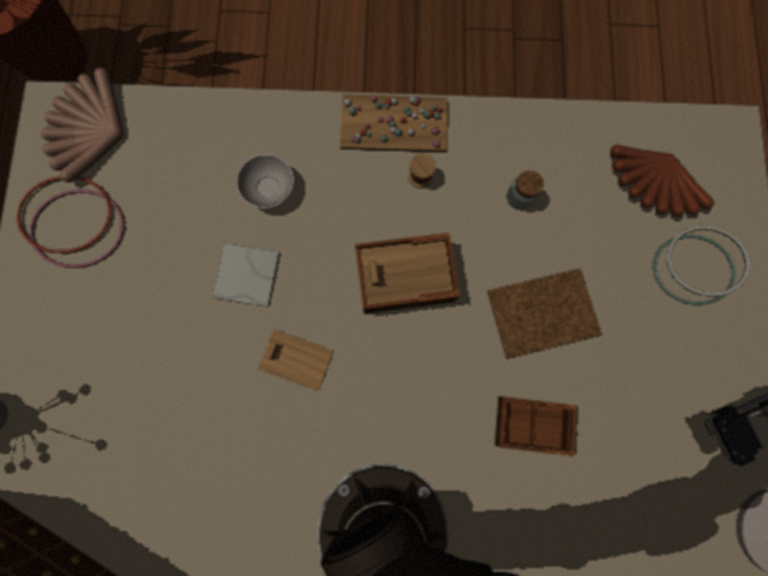

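View pics/scene.png

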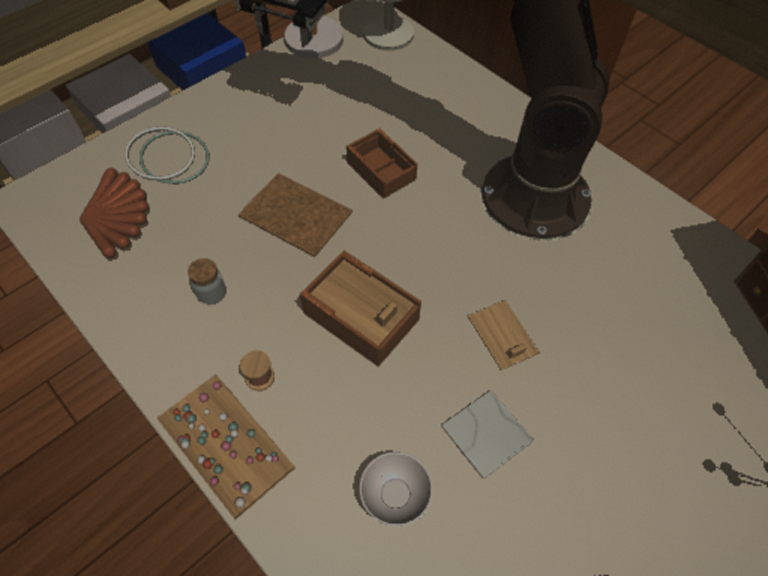

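The top view shows the box at about (408,272) with its handle to the left (376,273), the board at (545,313), the tile at (246,274) and decoys at (296,360) and (537,425). The scene view agrees. Next I'll compute the poses.

```bash
cat > h.py <<'E'
import numpy as np,cv2
from scipy.spatial.transform import Rotation as R
from cell import arm
def cloud(d,T=None):
    "world points HxWx3"
    if T is None:
        T=np.eye(4);T[:3,:3]=R.from_rotvec(d["rotation"]).as_matrix();T[:3,3]=d["xyz"]
    z=d["z_map"];v,u=np.indices(z.shape)
    P=np.stack([(u-d["cx"])/d["fx"]*z,(v-d["cy"])/d["fy"]*z,z],-1)
    return P@T[:3,:3].T+T[:3,3]
def plane(d,uv,h,T=None):
    "pixels (full-res) to world at height h"
    if T is None:
        T=np.eye(4);T[:3,:3]=R.from_rotvec(d["rotation"]).as_matrix();T[:3,3]=d["xyz"]
    uv=np.atleast_2d(uv).astype(float)
    r=np.c_[(uv[:,0]-d["cx"])/d["fx"],(uv[:,1]-d["cy"])/d["fy"],np.ones(len(uv))]@T[:3,:3].T
    return T[:3,3]+r*((h-T[2,3])/r[:,2])[:,None]
def tool():
    s=arm.observe();T=np.eye(4);T[:3,:3]=R.from_rotvec(s["ee_rot"]).as_matrix();T[:3,3]=s["position"];return T
def wrist(name=None,scale=1.5):
    T=tool();d=arm.get_image("wrist")
    if name: cv2.imwrite(f"pics/{name}.png",cv2.resize(d["pixels"][...,::-1],None,fx=scale,fy=scale,interpolation=cv2.INTER_CUBIC))
    return d,T@d["T_tool_cam"]
def delta(pos,yaw):
    "tool-frame shift and turn to reach world pos, pointing down, tool y axis at world angle yaw (mod pi)"
    T=tool();best=None
    for k in(-1,0,1,2):
        a=yaw+k*np.pi;y=np.array([np.cos(a),np.sin(a),0]);z=np.array([0,0,-1.]);M=np.c_[np.cross(y,z),y,z]
        w=R.from_matrix(T[:3,:3].T@M).as_rotvec()
        if best is None or np.linalg.norm(w)<np.linalg.norm(best):best=w
    return T[:3,:3].T@(np.array(pos)-T[:3,3]),best
E
python3 - <<'E'
from h import *
d=dict(np.load("top.npz"));P=cloud(d)
full=lambda a:(np.array(a)+.5)/1.5-.5
for n,c,h in(("box",[(356,242),(451,235),(459,297),(365,311)],.074),("board",[(488,292),(582,270),(601,322),(507,356)],.008),("tile",[(223,243),(279,249),(270,305),(213,299)],.008),("handle",[(370,263),(382,261),(384,286),(372,287)],.096),("bowl",[(266,183)],.045),("jar",[(529,183)],.085),("spool",[(423,170)],.06)):
    w=plane(d,full(c),h)[:,:2];print(n,w.round(3).tolist(),w.mean(0).round(4)); 
    if len(w)>1:print(cv2.minAreaRect(w.astype(np.float32)))
b=P[155:212,230:312]; z=b[...,2]
for lo,hi in((.068,.08),(.088,.105),(.058,.068)):
    m=(z>lo)&(z<hi);q=b[m][:,:2];print(lo,len(q),q.mean(0),cv2.minAreaRect(q.astype(np.float32)))
print(np.median(P[250:280,150:300,2]))
E
```

```text
box [[0.567, 0.072], [0.588, -0.122], [0.46, -0.138], [0.426, 0.048]] [ 0.5099 -0.0349]
((0.512035071849823, -0.03570041060447693), (0.14307335019111633, 0.19434896111488342), 9.400127410888672)
board [[0.484, -0.21], [0.539, -0.413], [0.427, -0.449], [0.35, -0.248]] [ 0.4501 -0.3301]
((0.44651660323143005, -0.33203011751174927), (0.1397802233695984, 0.2140044867992401), 15.931991577148438)
tile [[0.574, 0.361], [0.565, 0.24], [0.442, 0.251], [0.451, 0.371]] [0.508  0.3058]
((0.5079287886619568, 0.30569398403167725), (0.12140009552240372, 0.12379420548677444), 85.22985076904297)
handle [[0.518, 0.041], [0.523, 0.018], [0.473, 0.012], [0.47, 0.036]] [0.4962 0.0269]
((0.49667659401893616, 0.02684658206999302), (0.05061481520533562, 0.02398383803665638), 6.576364040374756)
bowl [[0.699, 0.27]] [0.6991 0.2701]
jar [[0.702, -0.281]] [ 0.7018 -0.2814]
spool [[0.734, -0.063]] [ 0.7338 -0.0634]
0.068 566 [ 0.51556923 -0.05986076] ((0.5128514766693115, -0.0331273153424263), (0.13586978614330292, 0.19444991648197174), 9.252647399902344)
0.088 66 [0.49966115 0.03233049] ((0.4997424781322479, 0.03227701783180237), (0.040422867983579636, 0.013604672625660896), 8.713168144226074)
0.058 2140 [ 0.51115809 -0.02877521] ((0.5124303698539734, -0.0319601371884346), (0.1354638785123825, 0.19300822913646698), 9.28535270690918)
-0.0009246671380056526
```

Run:
```python
from h import *
d=dict(np.load("top.npz"))
hsv=cv2.cvtColor(d["pixels"],cv2.COLOR_RGB2HSV)
def fit(name,lo,hi,win,h):
    m=cv2.inRange(hsv,lo,hi);k=np.zeros_like(m);k[win]=m[win]
    k=cv2.morphologyEx(k,cv2.MORPH_OPEN,np.ones((3,3),np.uint8));k=cv2.morphologyEx(k,cv2.MORPH_CLOSE,np.ones((5,5),np.uint8))
    c=max(cv2.findContours(k,0,cv2.CHAIN_APPROX_NONE)[0],key=cv2.contourArea)[:,0]
    print(name,cv2.minAreaRect(plane(d,c,h)[:,:2].astype(np.float32)))
for p in((363,208),(163,183),(215,215),(340,235)):print(p,hsv[p[1],p[0]])
fit("board",(5,90,20),(20,255,200),np.s_[172:245,318:410],.008)
T=tool();print(T.round(3))
s,w=delta((.501,.032,.20),np.pi/2+.1615);print(s.round(4),w.round(4))
```

```text
(363, 208) [ 15 147  71]
(163, 183) [ 23  27 124]
(215, 215) [ 20  65 114]
(340, 235) [ 14 149  72]
board ((0.4444156885147095, -0.32799577713012695), (0.14967267215251923, 0.21021699905395508), 15.355144500732422)
[[ 0.917  0.399 -0.001  0.249]
 [ 0.399 -0.917  0.001 -0.573]
 [-0.    -0.001 -1.     0.245]
 [ 0.     0.     0.     1.   ]]
[ 0.4721 -0.4538  0.0456] [-0.0014  0.0003  0.2493]
```

arm_command(
  targets=[
    [[0.042, -0.04, 0, 0, 0, 0], [0.045, -0.043, 0, 0, 0, 0], [0.045, -0.043, 0, 0, 0, 0], [0.045, -0.043, 0, 0, 0, 0], [0.045, -0.043, 0, 0, 0, 0], [0.045, -0.043, 0, 0, 0, 0], [0.045, -0.043, 0, 0, 0, 0], [0.045, -0.043, 0, 0, 0, 0], [0.045, -0.043, 0, 0, 0, 0], [0.04, -0.04, 0.04, 0, 0, 0]],
  ],
  jaw=0.07,
)

```text
clock: 1.35
position: [0.486, -0.0104, 0.2112]
ee_rot: [3.075, 0.642, 0.009]
force: [1.3, -0.9, 0.8]
width: 0.762
gripper_force: 0.0
```

arm_command(
  targets=[
    [[0, 0, 0, 0, 0, 0.12], [0, 0, 0, 0, 0, 0.12], [0, 0, 0, 0, 0, 0], [0, 0, 0, 0, 0, 0]],
  ],
)

```text
clock: 1.85
position: [0.4834, -0.0131, 0.2096]
ee_rot: [3.13, 0.272, -0.0]
force: [0.7, 0.2, 0.3]
width: 0.766
gripper_force: 0.0
```

Run:
```python
from h import *
d,T=wrist("w1");np.savez("w1.npz",T=T,**d)
P=cloud(d,T);z=P[...,2]
for lo,hi in((.088,.105),(.07,.08),(.060,.069)):
    m=(z>lo)&(z<hi)&(abs(P[...,0]-.51)<.12)&(abs(P[...,1]+.03)<.15);q=P[m][:,:2]
    if len(q)>5: print(lo,len(q),cv2.minAreaRect(q.astype(np.float32)),np.median(z[m]))
print(tool().round(3),*delta((.501,.032,.086),np.pi/2+.1615),arm.observe()["clock"])
```

```text
0.088 1094 ((0.5019274950027466, 0.032259151339530945), (0.0436844527721405, 0.014327449724078178), 9.200206756591797) 0.09631925723659368
0.07 7935 ((0.5129374861717224, -0.03341313451528549), (0.13443565368652344, 0.1954978108406067), 9.131250381469727) 0.07463464068602105
0.06 28981 ((0.5121316909790039, -0.029472187161445618), (0.1208081915974617, 0.18798981606960297), 9.051506042480469) 0.0646685959072325
[[ 0.985  0.172  0.     0.483]
 [ 0.172 -0.985 -0.    -0.013]
 [ 0.     0.    -1.     0.21 ]
 [ 0.     0.     0.     1.   ]] [ 0.02505243 -0.0414177   0.1236554 ] [ 7.53008884e-05 -1.90243420e-05  1.11675394e-02] 1.9
```

View pics/w1.png

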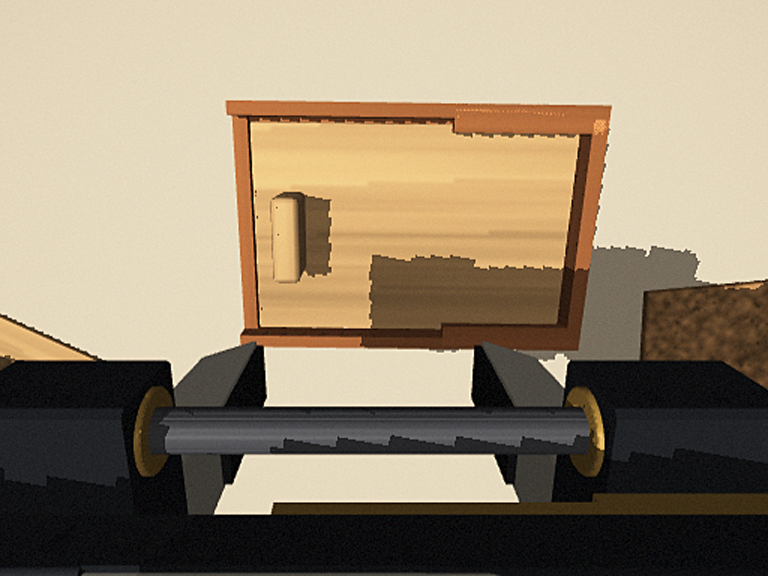

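The wrist view shows the handle at (286,237), and the depth fit puts it at (0.502, 0.032) with yaw 0.16.

arm_command(
  targets=[
    [[0.013, -0.021, 0, 0, 0, 0.013], [0.013, -0.0205, 0.02, 0, 0, 0], [0, 0, 0.035, 0, 0, 0], [0, 0, 0.035, 0, 0, 0], [0, 0, 0.02, 0, 0, 0], [0, 0, 0.0135, 0, 0, 0], [0, 0, 0, 0, 0, 0], [0, 0, 0, 0, 0, 0]],
  ],
)

```text
clock: 2.9
position: [0.5029, 0.0323, 0.0869]
ee_rot: [-3.132, -0.248, -0.002]
force: [0.7, 0.2, 0.1]
width: 0.759
gripper_force: 0.0
```

arm_command(
  targets=[
    [[0, 0, 0, 0, 0, 0], [0, 0, 0, 0, 0, 0], [0, 0, 0, 0, 0, 0], [0, 0, 0, 0, 0, 0], [0, 0, 0, 0, 0, 0], [0, 0, 0, 0, 0, 0]],
  ],
  jaw=0,
  newtons=25,
)

```text
clock: 3.65
position: [0.5023, 0.0322, 0.0861]
ee_rot: [3.132, 0.247, -0.0]
force: [-0.0, 0.3, -0.5]
width: 0.16
gripper_force: 0.1
```

arm_command(
  targets=[
    [[0, 0, 0, 0, 0, 0], [0, 0, 0, 0, 0, 0], [0, 0.0003, -0.0022, 0.014, 0, 0], [0, 0.0003, -0.0022, 0.014, 0, 0], [0, 0.0003, -0.0024, 0.014, 0, 0], [0, 0, 0, 0, 0, 0], [0, 0, 0, 0, 0, 0]],
  ],
)

```text
clock: 4.53
position: [0.5025, 0.0311, 0.0929]
ee_rot: [-3.09, -0.244, 0.005]
force: [-0.1, -0.4, -0.9]
width: 0.148
gripper_force: 25.0
```

Run:
```python
from h import *
s=arm.observe();print(s["position"],s["force"],s["ft_torque"],s["gripper_force"],s["width"])
```

```text
[0.50246979 0.03113565 0.09289913] [-0.1469828  -0.40786512 -0.85892775] [ 0.01946972  0.04824935 -0.04335832] 24.99931365251541 0.1478999539945444
```

arm_command(
  targets=[
    [[0, -0.006, 0.0002, 0, 0, 0], [0, -0.01, 0.0004, 0, 0, 0], [0, -0.01, 0.0004, 0, 0, 0], [0, -0.01, 0.0001, 0, 0, 0], [0, -0.01, 0, 0, 0, 0], [0, -0.01, -0.0001, 0, 0, 0], [0, -0.01, 0, 0, 0, 0], [0, -0.01, 0, 0, 0, 0], [0, -0.01, 0, 0, 0, 0], [0, 0, 0, 0, 0, 0]],
  ],
)

```text
clock: 5.78
position: [0.4889, 0.1172, 0.0956]
ee_rot: [-3.09, -0.246, 0.005]
force: [-0.6, -0.0, -2.1]
width: 0.153
gripper_force: 25.0
```

arm_command(
  targets=[
    [[0, 0, -0.01, 0, 0, 0], [0, 0, -0.02, 0, 0, 0], [0, 0, -0.03, 0, 0, 0], [0, 0, -0.03, -0.021, 0, 0], [0, 0, -0.03, -0.021, 0, 0], [0, 0, 0, 0, 0, 0], [0, 0, 0, 0, 0, 0]],
  ],
)

```text
clock: 6.65
position: [0.4894, 0.1112, 0.2151]
ee_rot: [3.132, 0.246, -0.001]
force: [-0.4, 0.1, -0.7]
width: 0.15
gripper_force: 25.0
```

Run:
```python
from h import *
d,T=wrist("w2")
print(tool().round(3),*delta((.4269,-.2644,.20),np.pi/2+.268))
```

```text
[[ 0.988  0.156 -0.001  0.489]
 [ 0.156 -0.988 -0.     0.111]
 [-0.001  0.    -1.     0.215]
 [ 0.     0.     0.     1.   ]] [-0.12018198  0.3611534   0.01491958] [ 0.0001127   0.00146745 -0.11099012]
```

View pics/w2.png

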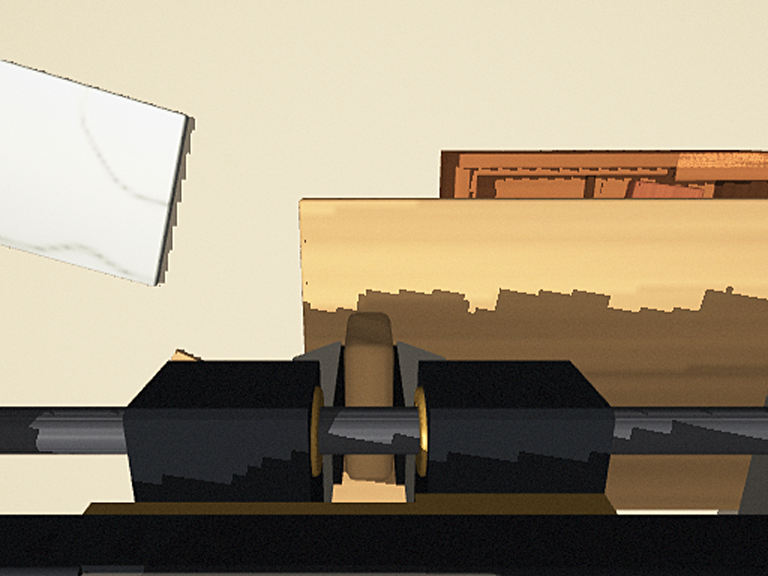

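The lid is held square by its handle at (370,400), clear of the box, which sits behind it at (610,170). Next I'll carry it to the board.

arm_command(
  targets=[
    [[-0.006, 0.018, 0, 0, 0, 0], [-0.012, 0.036, 0, 0, 0, 0], [-0.014, 0.042, 0, 0, 0, 0], [-0.014, 0.042, 0, 0, 0, 0], [-0.014, 0.042, 0, 0, 0, 0], [-0.014, 0.042, 0, 0, 0, 0], [-0.014, 0.042, 0, 0, 0, 0], [-0.014, 0.042, 0, 0, 0, 0], [-0.012, 0.036, 0, 0, 0, 0], [-0.006, 0.019, 0, 0, 0, 0]],
  ],
)

```text
clock: 7.95
position: [0.4262, -0.2659, 0.2142]
ee_rot: [-3.132, -0.242, 0.004]
force: [-0.1, 1.1, 0.0]
width: 0.154
gripper_force: 25.0
```

arm_command(
  targets=[
    [[0, 0, 0, 0, 0, -0.055], [0, 0, 0, 0, 0, -0.055], [0, 0, 0.03, 0, 0, 0], [0, 0, 0.03, 0, 0, 0], [0, 0, 0.03, 0, 0, 0], [0, 0, 0, 0, 0, 0], [0, 0, 0, 0, 0, 0]],
  ],
)

```text
clock: 8.82
position: [0.428, -0.2637, 0.1258]
ee_rot: [-3.113, -0.419, 0.0]
force: [-0.3, -0.4, -0.8]
width: 0.149
gripper_force: 25.0
```

Run:
```python
from h import *
d,T=wrist("w3");P=cloud(d,T);np.savez("w3.npz",T=T,**d)
print(tool().round(3),*delta((.4269,-.2644,.036),np.pi/2+.268),arm.observe()["force"])
```

```text
[[ 0.964  0.264  0.001  0.428]
 [ 0.264 -0.964 -0.    -0.264]
 [ 0.001  0.001 -1.     0.126]
 [ 0.     0.     0.     1.   ]] [-1.59386227e-03  4.86931237e-05  9.02940122e-02] [ 0.0006752  -0.00077985 -0.0005065 ] [-0.08062407 -0.07831787 -1.24941915]
```

View pics/w3.png

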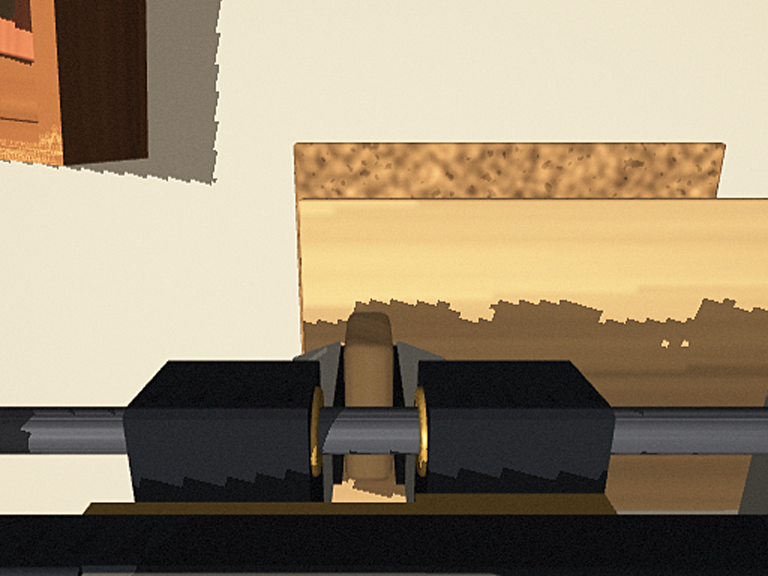

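The lid is over the board and parallel to it. The board's far edge runs from (295,143) to (724,143).

Run:
```python
from h import *
d=dict(np.load("w3.npz"));T=d["T"]
w=plane(d,(np.array([(295,143),(724,143)])+.5)/1.5-.5,.008,T)[:,:2];e=w[0]-w[1];yaw=np.arctan2(-e[0],e[1])
c=w.mean(0)-.075*np.array([np.cos(yaw),np.sin(yaw)])
print(w,np.linalg.norm(e),yaw,c)
P=cloud(d,T)
for u,v in((204,137),(500,137),(300,180),(210,190)):print(P[v,u])
```

```text
[[ 0.48944119 -0.21056051]
 [ 0.54405935 -0.41049603]] 0.20726156604037227 0.26667228918552394 [ 0.44440128 -0.33029248]
[ 0.47653873 -0.23084186  0.1050765 ]
[ 0.51295151 -0.36405898  0.1052003 ]
[ 0.46858148 -0.28046983  0.10493321]
[ 0.45218561 -0.23960357  0.10492239]
```

arm_command(
  targets=[
    [[-0.0015, 0.0005, 0.02, 0, 0, 0], [0, 0, 0.03, 0, 0, 0], [0, 0, 0.02, 0, 0, 0], [0, 0, 0.01, 0, 0, 0], [0, 0, 0.006, 0, 0, 0], [0, 0, 0.002, 0, 0, 0], [0, 0, 0, 0, 0, 0], [0, 0, 0, 0, 0, 0], [0, 0, 0, 0, 0, 0]],
  ],
)

```text
clock: 10.0
position: [0.4268, -0.2646, 0.0377]
ee_rot: [3.113, 0.419, 0.001]
force: [0.1, 0.4, -0.8]
width: 0.156
gripper_force: 25.0
```

arm_command(
  targets=[
    [[0, 0, 0.001, 0, 0, 0], [0, 0, 0.001, 0, 0, 0], [0, 0, 0, 0, 0, 0], [0, 0, 0, 0, 0, 0]],
  ],
)

```text
clock: 10.5
position: [0.4266, -0.2645, 0.0361]
ee_rot: [3.113, 0.419, 0.0]
force: [-2.8, 0.3, 9.0]
width: 0.15
gripper_force: 25.0
```

arm_command(
  targets=[
    [[0, 0, 0, 0, 0, 0], [0, 0, 0, 0, 0, 0], [0, 0, 0, 0, 0, 0], [0, 0, -0.01, 0, 0, 0], [0, 0, -0.03, 0, 0, 0], [0, 0, -0.05, 0, 0, 0], [0, 0, -0.05, 0, 0, 0], [0, 0, -0.04, 0, 0, 0], [0, 0, 0, 0, 0, 0]],
  ],
  jaw=0.05,
)

```text
clock: 11.62
position: [0.4282, -0.2653, 0.2192]
ee_rot: [3.11, 0.419, 0.009]
force: [0.4, -0.2, 0.2]
width: 0.544
gripper_force: 0.0
```

Run:
```python
from h import *
d=arm.get_image("top");np.savez("top2.npz",**d);P=cloud(d)
cv2.imwrite("pics/t2.png",cv2.resize(d["pixels"][140:250,220:420][...,::-1],None,fx=4,fy=4,interpolation=cv2.INTER_CUBIC))
print(tool().round(3),*delta((.535,-.035,.25),np.pi/2+.16))
```

```text
[[ 0.964  0.264  0.003  0.427]
 [ 0.264 -0.964 -0.002 -0.265]
 [ 0.003  0.002 -1.     0.217]
 [ 0.     0.     0.     1.   ]] [ 0.16480595 -0.19303814 -0.03282182] [ 0.00233625 -0.00265365  0.10758827]
```

View pics/t2.png

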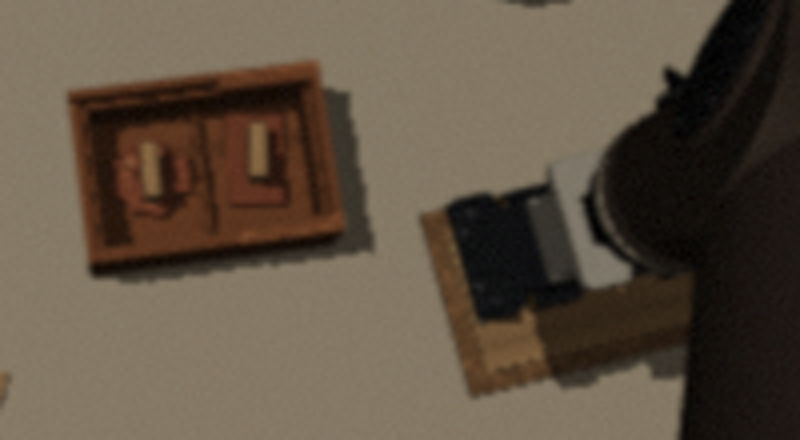

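The crop shows the scallop in the left (+y) bay, its bar at crop (150,170), and the oblong in the right bay. The lid lies on the board. Now for a close look above the box.

arm_command(
  targets=[
    [[0, -0.02, 0, 0, 0, 0], [0.008, -0.04, 0, 0, 0, 0], [0.015, -0.045, 0, 0, 0, 0], [0.02, -0.045, 0, 0, 0, 0], [0.02, -0.045, 0, 0, 0, 0], [0.02, -0.045, 0, 0, 0, 0.05], [0.01, -0.015, 0, 0, 0, 0.055], [0, 0, 0, 0, 0, 0], [0, 0, 0, 0, 0, 0]],
  ],
)

```text
clock: 12.8
position: [0.4485, 0.005, 0.2147]
ee_rot: [3.131, 0.256, -0.003]
force: [-0.4, 0.5, 0.3]
width: 0.542
gripper_force: 0.0
```

Run:
```python
from h import *
d,T=wrist("w4");P=cloud(d,T);np.savez("w4.npz",T=T,**d);z=P[...,2]
B=np.array([.513,-.0333]);a=.16;L=(P[...,:2]-B)@np.array([[np.cos(a),-np.sin(a)],[np.sin(a),np.cos(a)]])
for s in(1,-1):
    m=(z>.042)&(z<.056)&(abs(L[...,0])<.05)&(abs(L[...,1]-s*.043)<.035)
    q=P[m][:,:2];print(s,len(q),cv2.minAreaRect(q.astype(np.float32)) if len(q)>5 else 0,np.median(z[m]))
print(tool().round(3),arm.observe()["clock"])
m=(z>.09)&(z<.12);
```

```text
1 821 ((0.5108055472373962, 0.0072217294946312904), (0.043420031666755676, 0.013980667106807232), 7.20864725112915) 0.050362853251607
-1 920 ((0.5290430188179016, -0.07594650983810425), (0.04387899115681648, 0.014446860179305077), 2.5435609817504883) 0.05024766092892244
[[ 0.987  0.162 -0.001  0.449]
 [ 0.162 -0.987 -0.001  0.005]
 [-0.002  0.    -1.     0.215]
 [ 0.     0.     0.     1.   ]] 12.85
```

View pics/w4.png

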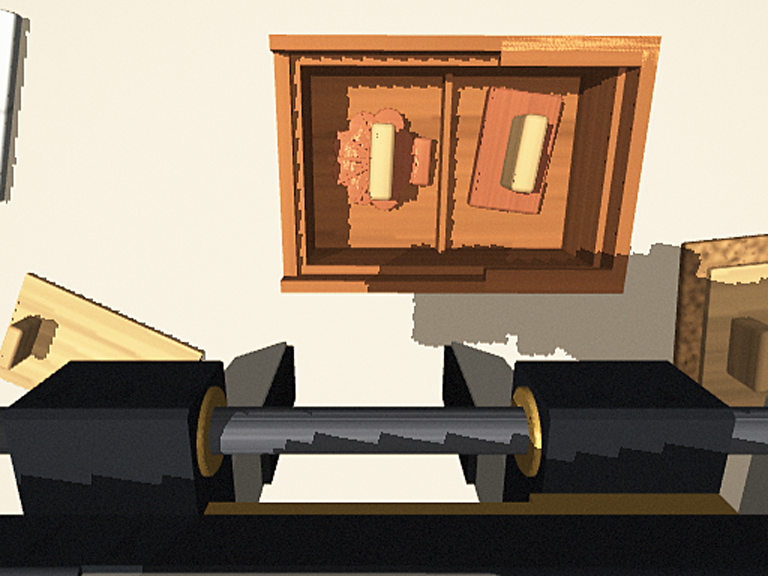

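The wrist view shows the scallop bar at (382,161), fitted at (0.511, 0.007) with yaw 0.126. The oblong is at (530,153).

arm_command(
  targets=[
    [[0.02, 0.0025, 0, 0, 0, 0], [0.022, 0.003, 0, 0, 0, 0], [0.0198, 0.0024, 0, 0, 0, 0.036], [0, 0, 0.04, 0, 0, 0], [0, 0, 0.04, 0, 0, 0], [0, 0, 0.02, 0, 0, 0], [0, 0, 0, 0, 0, 0], [0, 0, 0, 0, 0, 0]],
  ],
  jaw=0.03,
)

```text
clock: 13.85
position: [0.5123, 0.0074, 0.1162]
ee_rot: [3.135, 0.198, 0.001]
force: [0.6, 0.3, 0.4]
width: 0.328
gripper_force: 0.0
```

Run:
```python
from h import *
print(tool().round(3),*delta((.5108,.0072,.041),np.pi/2+.126),arm.observe()["width"])
```

```text
[[ 0.992  0.126  0.001  0.512]
 [ 0.126 -0.992 -0.     0.007]
 [ 0.001  0.    -1.     0.116]
 [ 0.     0.     0.     1.   ]] [-1.59686923e-03 -4.53780757e-05  7.52378702e-02] [ 0.00021301 -0.00087751 -0.00016629] 0.32846425851672867
```

arm_command(
  targets=[
    [[-0.0015, 0, 0.02, 0, 0, 0], [0, 0, 0.025, 0, 0, 0], [0, 0, 0.02, 0, 0, 0], [0, 0, 0.01, 0, 0, 0], [0, 0, 0, 0, 0, 0], [0, 0, 0, 0, 0, 0]],
  ],
)

```text
clock: 14.6
position: [0.5111, 0.0078, 0.0414]
ee_rot: [3.135, 0.199, 0.002]
force: [-0.3, 0.1, 0.0]
width: 0.33
gripper_force: 0.0
```

arm_command(
  targets=[
    [[0, 0, 0, 0, 0, 0], [0, 0, 0, 0, 0, 0], [0, 0, 0, 0, 0, 0], [0, 0, 0, 0, 0, 0], [0, 0, 0, 0, 0, 0], [0, 0, 0, 0, 0, 0]],
  ],
  jaw=0,
  newtons=25,
)

```text
clock: 15.35
position: [0.5107, 0.0078, 0.0409]
ee_rot: [3.135, 0.199, 0.001]
force: [-1.1, -0.1, 6.7]
width: 0.147
gripper_force: 25.0
```

arm_command(
  targets=[
    [[0, 0, -0.005, 0, 0, 0], [0, 0, -0.015, 0, 0, 0], [0, 0, -0.03, 0, 0, 0], [0, 0, -0.04, 0, 0, 0], [0, 0, -0.04, 0, 0, 0], [0, 0, -0.02, 0, 0, 0], [0, 0, 0, 0, 0, 0], [0, 0, 0, 0, 0, 0]],
  ],
)

```text
clock: 16.35
position: [0.5098, 0.0076, 0.1898]
ee_rot: [3.135, 0.199, -0.002]
force: [0.3, -0.0, -2.2]
width: 0.152
gripper_force: 25.0
```

Run:
```python
from h import *
s=arm.observe();print(s["force"],s["width"])
print(tool().round(3),*delta((.508,.306,.19),np.pi/2+.126))
```

```text
[ 0.31961711 -0.00270691 -2.22548403] 0.15218810542573108
[[ 0.992  0.126 -0.001  0.51 ]
 [ 0.126 -0.992 -0.     0.008]
 [-0.001  0.    -1.     0.19 ]
 [ 0.     0.     0.     1.   ]] [ 3.59562937e-02 -2.96195774e-01 -2.29280365e-04] [4.01766857e-05 1.16641976e-03 7.06784078e-04]
```

arm_command(
  targets=[
    [[-0.001, -0.02, 0, 0, 0, 0], [-0.002, -0.038, 0, 0, 0, 0], [-0.003, -0.043, 0, 0, 0, 0], [-0.003, -0.043, 0, 0, 0, 0], [-0.003, -0.043, 0, 0, 0, 0], [-0.003, -0.043, 0, 0, 0, 0], [-0.003, -0.038, 0, 0, 0, 0], [-0.002, -0.025, 0, 0, 0, 0], [-0.001, -0.01, 0, 0, 0, 0.105], [0, 0, 0, 0, 0, 0.105]],
  ],
)

```text
clock: 17.6
position: [0.45, 0.3064, 0.1888]
ee_rot: [3.138, -0.133, -0.004]
force: [-0.0, -0.8, -1.9]
width: 0.151
gripper_force: 25.0
```

arm_command(
  targets=[
    [[0, 0, 0, 0, 0, 0], [0, 0, 0, 0, 0, 0]],
  ],
)

```text
clock: 17.85
position: [0.451, 0.3053, 0.1897]
ee_rot: [3.138, -0.127, -0.002]
force: [0.2, -0.0, -2.4]
width: 0.146
gripper_force: 25.0
```

Run:
```python
from h import *
d,T=wrist("w5");np.savez("w5.npz",T=T,**d);z=cloud(d,T)[...,2]
print(tool().round(3))
```

```text
[[ 0.997 -0.082 -0.001  0.451]
 [-0.082 -0.997 -0.001  0.305]
 [-0.001  0.001 -1.     0.19 ]
 [ 0.     0.     0.     1.   ]]
```

View pics/w5.png

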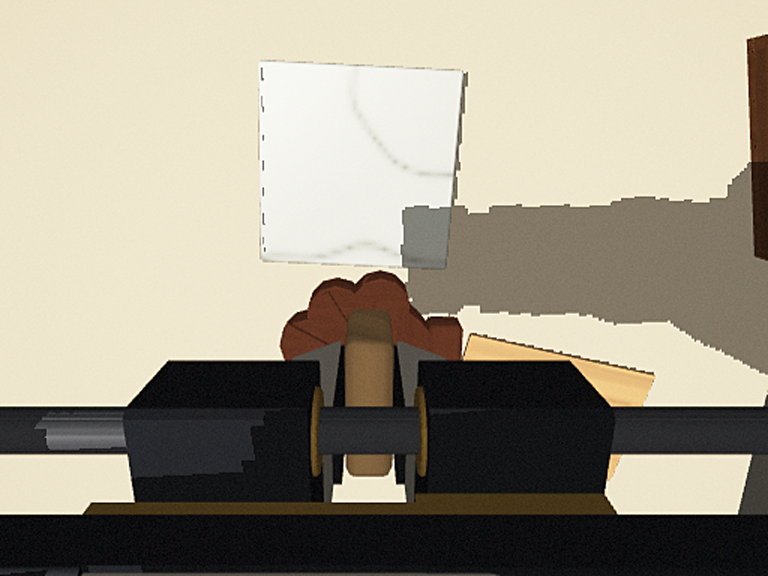

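The stamp is held upright. The tile's corners are at (260,61), (464,71), (446,268) and (261,262).

Run:
```python
from h import *
d=dict(np.load("w5.npz"))
w=plane(d,(np.array([(260,61),(464,71),(446,268),(261,262)])+.5)/1.5-.5,.008,d["T"])[:,:2]
r=cv2.minAreaRect(w.astype(np.float32));print(w.round(4),w.mean(0),r)
print(*delta((*w.mean(0),.043),np.pi/2-.082))
```

```text
[[0.574  0.3575]
 [0.559  0.2402]
 [0.4418 0.2553]
 [0.4556 0.3737]] [0.50758208 0.30669607] ((0.5072699189186096, 0.3069785535335541), (0.11923868209123611, 0.11957203596830368), 82.66175079345703)
[ 0.05624033 -0.00610738  0.14685183] [0.00073321 0.00075974 0.00036823]
```

arm_command(
  targets=[
    [[0.026, -0.003, 0, 0, 0, 0], [0.03, -0.003, 0.02, 0, 0, 0.045], [0, 0, 0.04, 0, 0, 0], [0, 0, 0.04, 0, 0, 0], [0, 0, 0.025, 0, 0, 0], [0, 0, 0.012, 0, 0, 0], [0, 0, 0, 0, 0, 0], [0, 0, 0, 0, 0, 0]],
  ],
)

```text
clock: 18.9
position: [0.5083, 0.3075, 0.0546]
ee_rot: [-3.134, 0.201, -0.002]
force: [-0.3, -0.2, -1.4]
width: 0.15
gripper_force: 25.0
```

arm_command(
  targets=[
    [[-0.001, 0.001, 0.005, 0, 0, 0], [0, 0, 0.003, 0, 0, 0], [0, 0, 0.0015, 0, 0, 0], [0, 0, 0, 0, 0, 0], [0, 0, 0, 0, 0, 0]],
  ],
)

```text
clock: 19.52
position: [0.5065, 0.3062, 0.044]
ee_rot: [-3.135, 0.201, -0.0]
force: [0.6, 0.0, -1.5]
width: 0.154
gripper_force: 25.0
```

arm_command(
  targets=[
    [[0, 0, 0.001, 0, 0, 0], [0, 0, 0, 0, 0, 0], [0, 0, 0, 0, 0, 0]],
  ],
)

```text
clock: 19.9
position: [0.5065, 0.3062, 0.0429]
ee_rot: [3.135, -0.201, 0.0]
force: [0.0, -0.0, -1.6]
width: 0.149
gripper_force: 25.0
```

arm_command(
  targets=[
    [[0, 0, 0.001, 0, 0, 0], [0, 0, 0, 0, 0, 0], [0, 0, 0, 0, 0, 0]],
  ],
)

```text
clock: 20.27
position: [0.5065, 0.3061, 0.0429]
ee_rot: [3.135, -0.201, 0.001]
force: [-3.2, -2.4, 9.7]
width: 0.15
gripper_force: 25.0
```

Contact. Release and retreat.

arm_command(
  targets=[
    [[0, 0, 0, 0, 0, 0], [0, 0, 0, 0, 0, 0], [0, 0, 0, 0, 0, 0], [0, 0, -0.01, 0, 0, 0], [0, 0, -0.03, 0, 0, 0], [0, 0, -0.05, 0, 0, 0], [0, 0, -0.05, 0, 0, 0], [-0.03, 0, -0.03, 0, 0, 0], [-0.03, 0, 0, 0, 0, 0], [0, 0, 0, 0, 0, 0]],
  ],
  jaw=0.04,
)

```text
clock: 21.52
position: [0.445, 0.3147, 0.2133]
ee_rot: [-3.135, 0.197, -0.001]
force: [-0.0, 0.4, -0.5]
width: 0.435
gripper_force: 0.0
```

Run:
```python
from h import *
d,T=wrist();P=cloud(d,T);z=P[...,2]
m=(z>.045)&(z<.06)&(np.hypot(P[...,0]-.507,P[...,1]-.307)<.04);print("scallop bar",cv2.minAreaRect(P[m][:,:2].astype(np.float32)),np.median(z[m]))
t=arm.get_image("top");P=cloud(t);z=P[...,2]
m=(z>.010)&(z<.025)&(np.hypot(P[...,0]-.444,P[...,1]+.33)<.14);print("lid",cv2.minAreaRect(P[m][:,:2].astype(np.float32)),np.median(z[m]))
m=(z>.035)&(z<.06)&(np.hypot(P[...,0]-.43,P[...,1]+.265)<.05);print("handle",cv2.minAreaRect(P[m][:,:2].astype(np.float32)),np.median(z[m]))
c=np.hstack([t["pixels"][95:270,130:420],])
cv2.imwrite("pics/end.png",cv2.resize(c[...,::-1],None,fx=2.7,fy=2.7,interpolation=cv2.INTER_CUBIC))
```

```text
scallop bar ((0.5067847371101379, 0.30550616979599), (0.01366227213293314, 0.04267025366425514), 82.46104431152344) 0.05237404806313728
lid ((0.44378766417503357, -0.3295440375804901), (0.1462831199169159, 0.20519213378429413), 15.835332870483398) 0.013119322458436722
handle ((0.42522674798965454, -0.2644258737564087), (0.042685236781835556, 0.014045733027160168), 15.768640518188477) 0.04456711540546343
```

View pics/end.png

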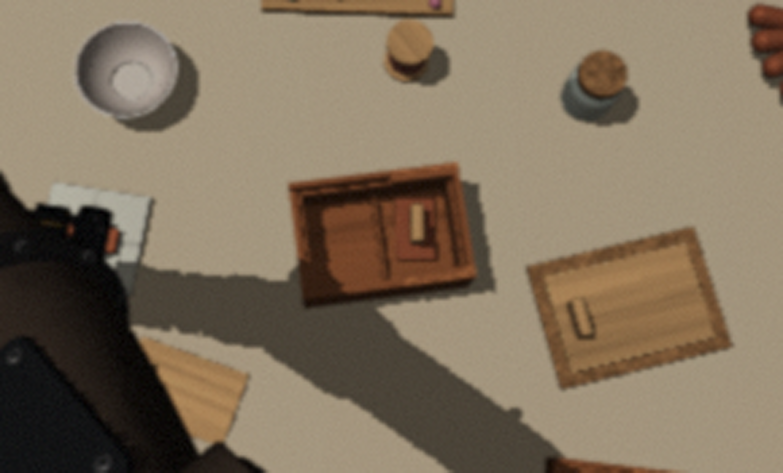

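The final view shows the lid centred on the board, handle up (580,318). The oblong is still in the box (418,225), the scallop is on the tile, and the bystanders haven't moved.

```bash
python3 -c "from cell import arm;print(arm.sign_off())"
```

```text
the job is handed in; nothing more can be done
None
```

The job is done and handed in at about 21.6 s: the lid lies flat, handle up, centred on the cork board; the scallop stamp stands upright in the middle of the marble tile; the oblong is still in the box; and the bowl, jar and spool were not touched.

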